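# Bed in a spring on the bench tester and hold it at the gate

### The arm

A 6-joint arm with a two-finger parallel gripper is mounted at the origin on the work surface. World frame = base frame: x ahead of the robot, y to its left, z up, the work surface at z = 0. Lengths are in m, angles in rad, forces in N, time in s.
With the tool pointing down it reaches from about 0.25 to 0.725 m from the base axis. Payload 4 kg.
Tool frame: the origin (TCP) lies midway between the tips of the shut fingers; the grasp point (between the pads) lies 19 mm behind it; z points along the fingers, x is the direction in which the jaws open and shut, and the axes are right-handed (so a half turn about z gives the same grasp; the last joint's range is limited). The gripper opens to 85 mm and grips with 20 to 120 N. Pads are 22 mm wide; open, the fingers measure 114 mm over their backs; the gripper's body (76 mm by 85 mm) begins 54 mm behind the grasp point. The pads swing forward as they close: fully open they stand 13 mm farther back than shut.
Start: joints at [1.202, 0.241, 0.005, 1.335, 0, 1.571], TCP at [0.18, 0.466, 0.231] pointing down, gripper open.
Joint ranges: [-2.72, 2.72], [-1.05, 1.87], [-1.09, 1.28], [-1.99, 2.15], [-1.42, 1.44], [-3.14, 3.14]. Speed limits (rad/s): [2.79, 2.79, 3.14, 3.14, 3.14, 3.14].

### API

Orientations are given as a unit quaternion [x, y, z, w].
In Python, from workcell import telemetry, camera, get_calibration, bot gives the robot as it stands.
- The arm moves only by the tool step_arm, never from a script. Its argument "increments" is a list of rows, each an object with "slide": the shift along the tool's x, y, z in m, a list of three; "turn": the turn, a rotation vector about the tool's x, y, z in rad, a list of three; "grip": the closure, from -1 (fully open) to 1 (shut), so that 0 is half open. A call has 1 to 12 rows; each row shifts and turns the commanded pose from where the row before left it, along the tool's axes as they then stand; what a row does not reach is not made up. A row lasts 1/12 s, in which the tool goes at most 41.7 mm and 7.16 degrees, less where a joint would pass 70% of its speed; a pose out of reach is approached as far as the arm can. A call is refused whole if a number of a shift passes 0.0417 or a number of a turn 0.125, either way. A call with a gripper value outside its range is refused whole. The fingers move at their own pace and stop on an object; the grip force is fixed at half the most. Time passes only in rows, so rows that do not move let the fingers close. It gives the time, the measured TCP pose, the force and the opening at its end, in the units of the state.
- telemetry.get_obs(): the state, without advancing time (a new reading comes with each control period).
- camera(name): name is "scene" or "side" or "wrist"; returns (picture, depth): 400x640x3 uint8, red, green, blue; 400x640 float32, m along the optical axis (not along the pixel's ray), 0 where there is no reading.
- get_calibration(name): a dict with "K" (3x3 intrinsics, pixels), "D" ([k1, k2, p1, p2, k3] as OpenCV has them; the pictures are not rectified), "extrinsics" (4x4, takes a point from camera to world coordinates). Camera axes: x right, y down, z forward; pixel columns grow to the right and rows downward; lengths in m; the calibration is good to about 2 mm. A picture is of the moment at which its call begins: read the wrist's pose just before it. get_calibration takes no time and is no camera call; for the wrist camera it gives the pose at the moment of the call.
- bot.job_done(): hands the job in, once; it reports no verdict.
The state is a dict: "clock": time; "joint_pos": joint angles; "joint_vel": joint speeds; "tau": joint torques, N m; "eef_pos": TCP position; "tool_rot": TCP orientation; "ft_force": force on the tool from outside, world axes, zero at the start; "ft_torque": the same for the moment, N m; "grip_width": finger opening in m.
Only numpy, scipy, OpenCV 4.12 (cv2) and the standard library are available. Lean on these libraries where they do the work, as an engineer would, in place of code of your own. Each camera call takes 0.05 s, during which the arm holds its last target. There are 200 camera calls.

### The job

On the spring tester that has the T-handle, draw the handle all the way out to its stop to bed the spring in, then ease it back, never letting it snap home, until its pointer stands between the two fins of the gate on the scale, and finish like that: the gripper still holding the handle still, with the pointer in the gate. Leave the ball-knob unit and everything else on the bench as they are.

Things in the scene. Friction and masses are not known exactly. Their poses are not given: they have to be found in the camera images.
- tester: fixed spring tester: grey base plate 300 x 115 x 10 mm, steel barrel along x on its far half (x 30 to 145 mm, top at z 52 mm). Origin on the bench, under the barrel's line; x from handle to barrel (the pull is along -x), y towards the scale, z up. Stop block at x -146 mm, top z 40 mm. Scale: raised aluminium strip along x at y 48 mm, top z 22 mm
- slide (a joint): travel (m) of the tester's sprung slide: 0 home, 0.10 at the hard stop, growing as it is pulled along the tester's -x. In the tester's frame pointer and handle bar both stand at x = -0.030 - travel. A spring pulls it home with about 5 N at home, rising evenly to about 17 N at the stop; let go, it snaps home
- tbar (a point): T-handle on the slide: level round black bar, 16 mm thick, 62 mm long along the tester's y, on a 12 mm upright stem at its middle. Origin at the bar's middle, on its axis, 90 mm above the bench; axes as the tester's. Grip it from above, one finger on the barrel side of the bar and one on the stop side
- pointer (a point): outer part of the black pointer on the slide, a strip 6 mm wide in x, reaching out over the scale at y 50 mm, z 39.5 mm of the tester; it passes just above the gate's fins; its x is that of the T-handle bar
- gate: small fixed saddle clamped on the tester's scale: 26 mm along x, 30 mm along y, two upright dark steel fins along y, 4 mm thick, 14 mm high, 18 mm clear apart in x. Origin under its middle (midway between the fins), 22 mm above the bench; axes as the tester's. Set anywhere from 35 to 75 mm of slide travel
- plain_slide (a joint): travel in metres (0 = home) of the other sprung unit, the one with a ball knob (32 mm ball, centre 88 mm above the bench) and no scale; to be left at home
- plain_unit: the ball-knob unit, fixed to the bench: grey base plate 280 x 80 x 10 mm, otherwise like the tester but without scale; origin on the bench at its centre, x towards its barrel. The two units stand either way round, left or right, 0.28 m or more apart, each turned up to 17 degrees
- screwdriver: screwdriver, 200 mm long, lying lengthwise between robot and units; origin under it; a bystander
- wrench: open-ended wrench, 190 mm long, lying on the left; origin under it; a bystander
- bearing: steel ring, 42 mm across and 14 mm high, lying between the two sprung units; origin under its centre; a bystander
- screw_jar: clear jar, 64 mm across, 85 mm high, far left; origin under its centre; a bystander
- parts_tray: grey open tray, 140 x 100 x 35 mm, on the right; origin under its centre; a bystander
- multimeter: black hand meter with a round dial, 150 x 75 x 40 mm, lying near right; origin under its centre; a bystander

How it is judged:
On the way, in this order (a step that is already met when the one before it is completed fails the run):
1. the handle is drawn out to its stop (within 6 mm of the full travel) and held there by the fingers (value of joint slide above 0.094 m and contact force between the fingers and slide above 3 N), for 0.2 s.
2. eased back, the pointer stands between the fins of the gate, held by the fingers (x of pointer in the frame of gate between -0.006 and 0.006 m and contact force between the fingers and slide above 3 N), for 0.2 s.
At the end, for the whole second after the job is handed in: the fingers hold the T-handle (more than 3 N), the slide is still (under 10 mm/s) and the whole pointer is between the fins: its middle within 6 mm of the middle of the gate; the ball-knob unit is at home (within 10 mm) and each bystander is within 30 mm of where it was (all of step 2 and velocity of joint slide between -0.01 and 0.01 m/s and value of joint plain_slide below 0.01 m and distance of each of screwdriver, wrench, bearing, screw_jar, parts_tray, multimeter from where it was at the start of the episode below 0.03 m); the arm keeps its last pose, push and grip.
It fails at once if the slide snaps back: it runs home faster than 0.3 m/s (velocity of joint slide below -0.3 m/s).
It fails at once if the ball-knob unit is pulled out more than 10 mm (value of joint plain_slide above 0.01 m).
It fails at once if a bystander is shoved more than 30 mm (distance of any of screwdriver, wrench, bearing, screw_jar, parts_tray, multimeter from where it was at the start of the episode above 0.03 m).
It also fails if it takes over 40 s, if anything falls off the work surface, if the arm or the gripper's body presses on something with over 40 N, if the wrist force passes 120 N, or if a joint passes its speed limit or range.

## Working session

There is one attempt and no reset: what is moved stays moved. The work goes in short steps, Python scripts to look and compute and a tool call to move; the robot and the scene stay as the last step left them, time stands still between calls to the robot, and variables do not carry over. Pictures are saved under pics/ and viewed, about 8 in all and at most 12, crops included, and the job is handed in when it is done.

Besides the shell and the picture viewer there is one more tool, called after "Emit:" in YAML: its name, and indented under it one key for each argument. step_arm: Moves the arm, as the interface text tells. Its arguments: {"type":"object","properties":{"increments":{"type":"array","items":{"type":"object","properties":{"slide":{"type":"array","items":{"type":"number"}},"turn":{"type":"array","items":{"type":"number"}},"grip":{"type":"number"}}}}},"required":["increments"]}

```bash
mkdir -p pics && cat > h.py <<'E'
import numpy as np, cv2
from workcell import telemetry, camera, get_calibration, bot
def snap(n,f):
    c=get_calibration(n); p,d=camera(n); cv2.imwrite(f'pics/{f}.png',p[:,:,::-1]); np.savez(f'pics/{f}.npz',p=p,d=d,K=c['K'],D=c['D'],E=c['extrinsics'])
def pts(f,uv,z=None):
    a=np.load(f'pics/{f}.npz'); E=a['E']; uv=np.array(uv,float).reshape(-1,1,2)
    r=cv2.undistortPoints(uv,a['K'],a['D'])[:,0]; r=np.c_[r,np.ones(len(r))]
    if z is None:
        dd=np.array([a['d'][int(v),int(u)] for u,v in uv[:,0]]); return (r*dd[:,None])@E[:3,:3].T+E[:3,3]
    w=r@E[:3,:3].T; return E[:3,3]+w*((z-E[2,3])/w[:,2])[:,None]
E
python3 -c "
from h import *
snap('scene','s0');snap('side','d0')
o=telemetry.get_obs();print(o)
for n in('scene','side'):print(get_calibration(n)['extrinsics'].round(3))
a=cv2.imread('pics/s0.png');b=cv2.imread('pics/d0.png')
"
```

```text
{'clock': 0.1, 'joint_pos': array([ 1.20202906e+00,  2.41359222e-01,  3.87011518e-03,  1.33519349e+00,
       -3.02067452e-05,  1.57081186e+00]), 'joint_vel': array([-3.86507473e-05,  4.67260937e-05,  3.05930686e-03,  2.16490145e-04,
        7.40705908e-04, -6.49938360e-04]), 'tau': array([-8.53887941e-04, -3.73139334e+01,  2.53009111e+01,  1.08443221e-02,
       -5.44424188e-05, -1.43538482e-06]), 'eef_pos': array([0.18004038, 0.46586254, 0.23049545]), 'tool_rot': array([ 8.24766360e-01,  5.65472865e-01, -7.69318302e-04,  5.45786837e-04]), 'ft_force': array([-0.71533152,  0.74193395,  0.73549549]), 'ft_torque': array([ 0.02256619, -0.0632815 ,  0.03791657]), 'grip_width': 0.08527865115318466}
[[-0.527  0.699 -0.483  1.152]
 [ 0.85   0.444 -0.284  0.335]
 [ 0.016 -0.56  -0.828  1.126]
 [ 0.     0.     0.     1.   ]]
[[ 0.984 -0.099  0.145  0.391]
 [-0.176 -0.492  0.853 -0.823]
 [-0.013 -0.865 -0.502  0.561]
 [ 0.     0.     0.     1.   ]]
```

View pics/s0.png

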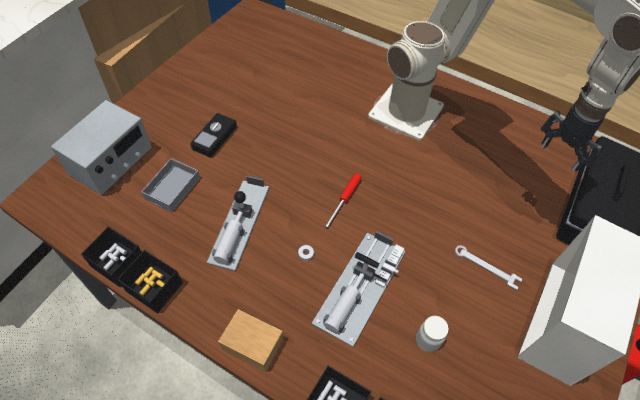

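View pics/d0.png

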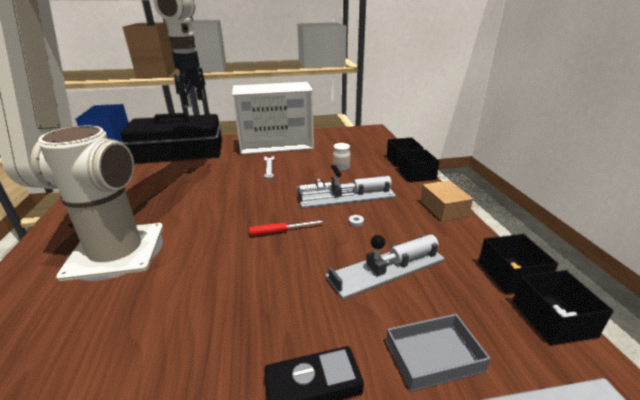

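The T-handle tester is in the scene view around (360,285), with its stop end at (380,238), the scale on its right and the T-bar near (370,262). I'll enlarge that area.

```bash
python3 -c "
from h import *
a=cv2.imread('pics/s0.png')[225:350,305:415]
cv2.imwrite('pics/s0c.png',cv2.resize(a,None,fx=4.8,fy=4.8,interpolation=cv2.INTER_CUBIC))
print(pts('s0',[[314,323],[365,342],[407,246],[373,233]],.01).round(3))
"
```

```text
[[0.785 0.129 0.01 ]
 [0.761 0.257 0.01 ]
 [0.47  0.227 0.01 ]
 [0.483 0.13  0.01 ]]
```

View pics/s0c.png

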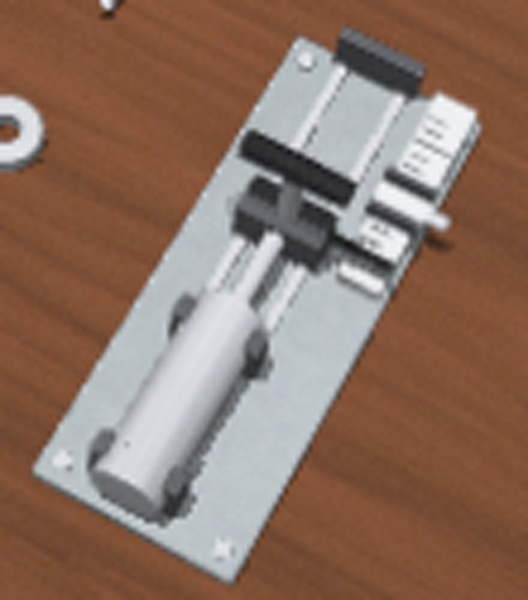

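```bash
python3 -c "
from h import *
c=lambda l:[[305+x/4.8,225+y/4.8] for x,y in l]
P=pts('s0',c([[38,470],[232,580],[300,40],[480,125]]),.01);print(P.round(3))
print('yaw',np.degrees([np.arctan2(*(P[i]-P[j])[1::-1]) for i,j in((0,2),(1,3))]))
T=pts('s0',c([[250,146],[348,188]]),.09);print(T.round(3),T.mean(0).round(3)); d=T[1]-T[0];print(np.degrees(np.arctan2(-d[0],d[1])),np.linalg.norm(d))
from scipy.spatial.transform import Rotation as R
print(R.from_quat(telemetry.get_obs()['tool_rot']).as_matrix().round(3))
"
```

```text
[[0.786 0.127 0.01 ]
 [0.784 0.238 0.01 ]
 [0.492 0.118 0.01 ]
 [0.487 0.229 0.01 ]]
yaw [1.67031613 1.71735381]
[[0.608 0.142 0.09 ]
 [0.603 0.196 0.09 ]] [0.606 0.169 0.09 ]
5.631483714830288 0.05389090570800404
[[ 0.36   0.933 -0.001]
 [ 0.933 -0.36  -0.002]
 [-0.002  0.    -1.   ]]
```

Emit:
step_arm:
  increments:
    - {"slide":[-0.009,0.036,0],"turn":[0,0,0],"grip":-1}
    - {"slide":[-0.009,0.036,0],"turn":[0,0,0],"grip":-1}
    - {"slide":[-0.009,0.036,0],"turn":[0,0,0],"grip":-1}
    - {"slide":[-0.009,0.036,0],"turn":[0,0,0],"grip":-1}
    - {"slide":[-0.009,0.036,0],"turn":[0,0,0],"grip":-1}
    - {"slide":[-0.009,0.036,0],"turn":[0,0,0],"grip":-1}
    - {"slide":[-0.009,0.036,0],"turn":[0,0,0],"grip":-1}
    - {"slide":[-0.009,0.036,0],"turn":[0,0,0],"grip":-1}
    - {"slide":[-0.009,0.036,0],"turn":[0,0,0],"grip":-1}
    - {"slide":[-0.009,0.036,0],"turn":[0,0,0],"grip":-1}
    - {"slide":[-0.009,0.036,0],"turn":[0,0,0],"grip":-1}
    - {"slide":[-0.009,0.036,0],"turn":[0,0,0],"grip":-1}

```text
clock: 1.1
eef_pos: [0.5453, 0.2084, 0.2308]
tool_rot: [0.825, 0.565, -0.001, -0.0]
ft_force: [-0.3, 0.2, 0.6]
grip_width: 0.0851
```

Emit:
step_arm:
  increments:
    - {"slide":[0,0,0],"turn":[0,0,0.117],"grip":-1}
    - {"slide":[0,0,0],"turn":[0,0,0.117],"grip":-1}
    - {"slide":[0,0,0],"turn":[0,0,0.117],"grip":-1}
    - {"slide":[0,0,0],"turn":[0,0,0.117],"grip":-1}
    - {"slide":[0,0,0],"turn":[0,0,0.117],"grip":-1}
    - {"slide":[0,0,0],"turn":[0,0,0.117],"grip":-1}
    - {"slide":[0,0,0],"turn":[0,0,0.117],"grip":-1}
    - {"slide":[0,0,0],"turn":[0,0,0.117],"grip":-1}
    - {"slide":[0,0,0],"turn":[0,0,0.117],"grip":-1}
    - {"slide":[0,0,0],"turn":[0,0,0.117],"grip":-1}
    - {"slide":[0,0,0],"turn":[0,0,0],"grip":-1}

```text
clock: 2.02
eef_pos: [0.5439, 0.2098, 0.2307]
tool_rot: [1.0, 0.015, -0.001, 0.0]
ft_force: [-0.1, -0.4, -0.8]
grip_width: 0.0857
```

```bash
python3 -c "
from h import *
from scipy.spatial.transform import Rotation as R
o=telemetry.get_obs();print(o['eef_pos'],R.from_quat(o['tool_rot']).as_matrix().round(3),o['joint_pos'],o['clock'])
snap('wrist','w1');print(get_calibration('wrist')['extrinsics'].round(3))
"
```

```text
[0.54393172 0.20976194 0.23065167] [[ 1.     0.03  -0.001]
 [ 0.03  -1.    -0.001]
 [-0.001  0.    -1.   ]] [ 3.68070739e-01  4.09349862e-01  2.41005823e-01  1.40386106e+00
 -8.56928439e-06  1.90874731e+00] 2.0167
[[ 0.999  0.031  0.01   0.542]
 [ 0.033 -0.946 -0.324  0.294]
 [-0.001  0.324 -0.946  0.372]
 [ 0.     0.     0.     1.   ]]
```

View pics/w1.png

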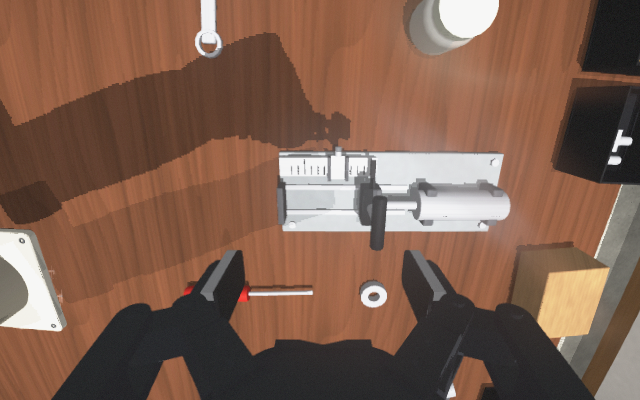

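The wrist view shows the T-bar at (380,198)–(377,248), the pointer near (373,165) and the gate saddle around (338,165). I'll localise them and take a crop of the gate.

```bash
python3 -c "
from h import *
a=cv2.imread('pics/w1.png')
cv2.imwrite('pics/w1c.png',cv2.resize(a[140:260,270:400],None,fx=5,fy=5,interpolation=cv2.INTER_CUBIC))
P=pts('w1',[[279,154],[502,153],[284,231],[486,232]],.01);print(P.round(4))
print(np.degrees(np.arctan2(*(P[1]-P[0])[1::-1])))
T=pts('w1',[[380,198],[377.5,248]],.094);print(T.round(4),T.mean(0))
print(pts('w1',[[380,215],[378,235]]).round(4))
"
```

```text
[[0.4867 0.226  0.01  ]
 [0.7813 0.2368 0.01  ]
 [0.4915 0.115  0.01  ]
 [0.7849 0.1211 0.01  ]]
2.102026125240723
[[0.6054 0.1981 0.094 ]
 [0.6083 0.1383 0.094 ]] [0.60685987 0.16820051 0.094     ]
[[0.6066 0.1799 0.0969]
 [0.6065 0.1564 0.0975]]
```

View pics/w1c.png

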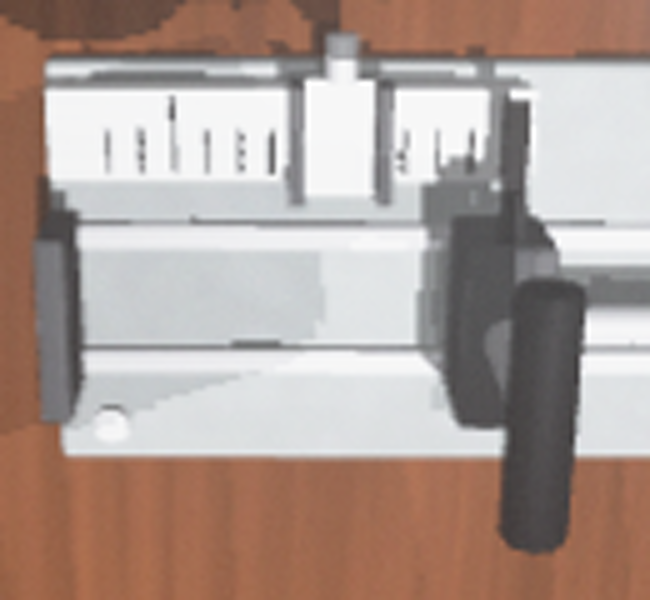

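Fins at crop x≈297 and 384 (y≈140), pointer at x≈515 (y≈150). Working out gate travel along the tester axis.

```bash
python3 -c "
from h import *
c=lambda l:[[270+x/5,140+y/5] for x,y in l]
F=pts('w1',c([[297,140],[384,140]]),.036);p=pts('w1',c([[515,150]]),.041);print(F.round(4),p.round(4))
u=np.array([np.cos(.036),np.sin(.036),0]);print('fin gap',(F[1]-F[0])@u,'travel to gate',(p[0]-F.mean(0))@u,'bar',(np.array([.607,.168,0]))@u,p[0]@u,F.mean(0)@u)
"
```

```text
[[0.5525 0.2153 0.036 ]
 [0.5739 0.2159 0.036 ]] [[0.6054 0.2155 0.041 ]]
fin gap 0.02142021820319632 travel to gate 0.042236284366402324 bar 0.612653400195103 0.6127884063207166 0.5705521219543144
```

Emit:
step_arm:
  increments:
    - {"slide":[0.0206,0.0146,0],"grip":-1}
    - {"slide":[0.0206,0.0146,0],"grip":-1}
    - {"slide":[0.0206,0.0146,0],"grip":-1}
    - {"slide":[0,0,0.027],"grip":-1}
    - {"slide":[0,0,0.027],"grip":-1}
    - {"slide":[0,0,0.027],"grip":-1}
    - {"slide":[0,0,0.027],"grip":-1}
    - {"slide":[0,0,0.027],"grip":-1}
    - {"slide":[0,0,0.024],"grip":-1}
    - {"slide":[0,0,0],"grip":-1}
    - {"slide":[0,0,0],"grip":-1}

```text
schema error: expected keys slide, turn, grip
```

```bash
python3 -c "
from h import *
snap('wrist','w2');print(telemetry.get_obs()['ft_force'])"
```

```text
[-0.25081084 -0.66618056  0.48350885]
```

View pics/w2.png

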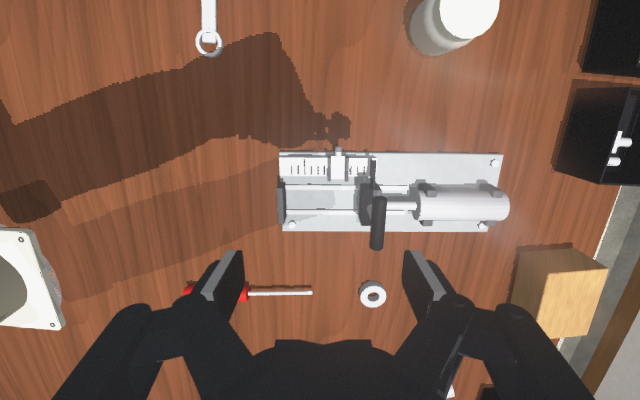

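The move was refused because every row needs a turn key, so the picture is unchanged. Resending it.

Emit:
step_arm:
  increments:
    - {"slide":[0.0206,0.0146,0],"turn":[0,0,0],"grip":-1}
    - {"slide":[0.0206,0.0146,0],"turn":[0,0,0],"grip":-1}
    - {"slide":[0.0206,0.0146,0],"turn":[0,0,0],"grip":-1}
    - {"slide":[0,0,0.027],"turn":[0,0,0],"grip":-1}
    - {"slide":[0,0,0.027],"turn":[0,0,0],"grip":-1}
    - {"slide":[0,0,0.027],"turn":[0,0,0],"grip":-1}
    - {"slide":[0,0,0.027],"turn":[0,0,0],"grip":-1}
    - {"slide":[0,0,0.027],"turn":[0,0,0],"grip":-1}
    - {"slide":[0,0,0.024],"turn":[0,0,0],"grip":-1}
    - {"slide":[0,0,0],"turn":[0,0,0],"grip":-1}
    - {"slide":[0,0,0],"turn":[0,0,0],"grip":-1}

```text
clock: 3.03
eef_pos: [0.606, 0.1677, 0.0708]
tool_rot: [1.0, 0.017, -0.002, 0.001]
ft_force: [0.2, -0.3, 0.1]
grip_width: 0.0855
```

```bash
python3 -c "
from h import *
snap('wrist','w3');print(telemetry.get_obs()['ft_force'])"
```

```text
[ 0.8181573  -0.62602472  1.22626688]
```

View pics/w3.png

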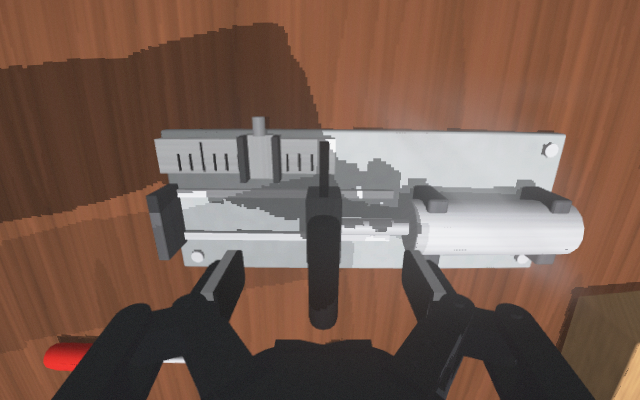

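The bar, at column 323, sits centred between the fingers. The pointer is at column 324 and the fins at 243 and 277, so the gate needs about 42 mm of travel. Closing.

Emit:
step_arm:
  increments:
    - {"slide":[0,0,0],"turn":[0,0,0],"grip":1}
    - {"slide":[0,0,0],"turn":[0,0,0],"grip":1}
    - {"slide":[0,0,0],"turn":[0,0,0],"grip":1}
    - {"slide":[0,0,0],"turn":[0,0,0],"grip":1}
    - {"slide":[0,0,0],"turn":[0,0,0],"grip":1}
    - {"slide":[0,0,0],"turn":[0,0,0],"grip":1}
    - {"slide":[0,0,0],"turn":[0,0,0],"grip":1}
    - {"slide":[0,0,0],"turn":[0,0,0],"grip":1}
    - {"slide":[0,0,0],"turn":[0,0,0],"grip":1}
    - {"slide":[0,0,0],"turn":[0,0,0],"grip":1}

```text
clock: 3.92
eef_pos: [0.6062, 0.1682, 0.0731]
tool_rot: [1.0, 0.016, -0.001, -0.0]
ft_force: [-3.3, -0.7, 5.4]
grip_width: 0.0141
```

Emit:
step_arm:
  increments:
    - {"slide":[-0.005,0,0],"turn":[0,0,0],"grip":1}
    - {"slide":[-0.005,0,0],"turn":[0,0,0],"grip":1}
    - {"slide":[-0.005,0,0],"turn":[0,0,0],"grip":1}
    - {"slide":[-0.005,0,0],"turn":[0,0,0],"grip":1}
    - {"slide":[-0.005,0,0],"turn":[0,0,0],"grip":1}
    - {"slide":[-0.005,0,0],"turn":[0,0,0],"grip":1}

```text
clock: 4.42
eef_pos: [0.5808, 0.1675, 0.0732]
tool_rot: [1.0, 0.016, 0.004, -0.0]
ft_force: [9.3, 0.6, -3.0]
grip_width: 0.0138
```

Emit:
step_arm:
  increments:
    - {"slide":[-0.006,0,0],"turn":[0,0,0],"grip":1}
    - {"slide":[-0.006,0,0],"turn":[0,0,0],"grip":1}
    - {"slide":[-0.006,0,0],"turn":[0,0,0],"grip":1}
    - {"slide":[-0.006,0,0],"turn":[0,0,0],"grip":1}
    - {"slide":[-0.006,0,0],"turn":[0,0,0],"grip":1}
    - {"slide":[-0.006,0,0],"turn":[0,0,0],"grip":1}
    - {"slide":[-0.006,0,0],"turn":[0,0,0],"grip":1}
    - {"slide":[-0.006,0,0],"turn":[0,0,0],"grip":1}
    - {"slide":[-0.006,0,0],"turn":[0,0,0],"grip":1}
    - {"slide":[-0.006,0,0],"turn":[0,0,0],"grip":1}
    - {"slide":[-0.006,0,0],"turn":[0,0,0],"grip":1}
    - {"slide":[0,0,0],"turn":[0,0,0],"grip":1}

```text
clock: 5.42
eef_pos: [0.517, 0.1657, 0.0732]
tool_rot: [1.0, 0.016, 0.006, -0.0]
ft_force: [14.5, 0.7, -10.2]
grip_width: 0.0138
```

Emit:
step_arm:
  increments:
    - {"slide":[-0.003,0,0],"turn":[0,0,0],"grip":1}
    - {"slide":[-0.003,0,0],"turn":[0,0,0],"grip":1}
    - {"slide":[-0.003,0,0],"turn":[0,0,0],"grip":1}
    - {"slide":[0,0,0],"turn":[0,0,0],"grip":1}
    - {"slide":[0,0,0],"turn":[0,0,0],"grip":1}
    - {"slide":[0,0,0],"turn":[0,0,0],"grip":1}

```text
clock: 5.92
eef_pos: [0.5092, 0.1654, 0.0732]
tool_rot: [1.0, 0.015, 0.007, -0.001]
ft_force: [16.2, 0.5, -10.1]
grip_width: 0.0137
```

```bash
python3 -c "
from h import *
print(telemetry.get_obs()['eef_pos']);snap('wrist','w4')"
```

```text
[0.50924114 0.16544484 0.0731963 ]
```

View pics/w4.png

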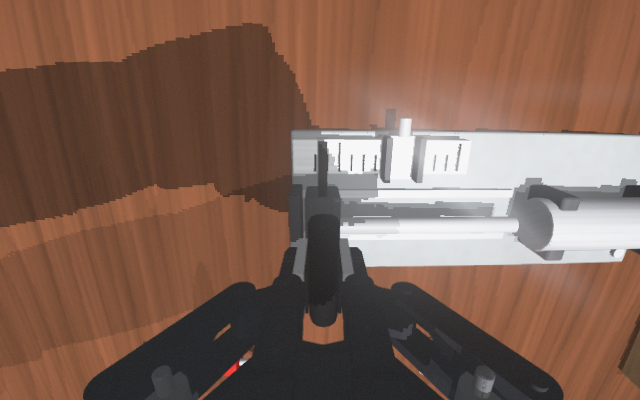

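The pointer (column 323) is held and well past the gate (fins near 388 and 418), and the slide block is close to the stop. I'll pull gently until the force shows the stop.

Emit:
step_arm:
  increments:
    - {"slide":[-0.002,0,0],"turn":[0,0,0],"grip":1}
    - {"slide":[-0.002,0,0],"turn":[0,0,0],"grip":1}
    - {"slide":[0,0,0],"turn":[0,0,0],"grip":1}
    - {"slide":[0,0,0],"turn":[0,0,0],"grip":1}

```text
clock: 6.3
eef_pos: [0.5062, 0.1654, 0.0732]
tool_rot: [1.0, 0.015, 0.008, -0.001]
ft_force: [18.2, 0.8, -13.4]
grip_width: 0.0144
```

Emit:
step_arm:
  increments:
    - {"slide":[-0.002,0,0],"turn":[0,0,0],"grip":1}
    - {"slide":[-0.001,0,0],"turn":[0,0,0],"grip":1}
    - {"slide":[0,0,0],"turn":[0,0,0],"grip":1}
    - {"slide":[0,0,0],"turn":[0,0,0],"grip":1}
    - {"slide":[0,0,0],"turn":[0,0,0],"grip":1}

```text
clock: 6.72
eef_pos: [0.5062, 0.1654, 0.0733]
tool_rot: [1.0, 0.015, 0.01, -0.0]
ft_force: [25.7, 1.5, -20.0]
grip_width: 0.014
```

The TCP has stalled at 100 mm while the force rises, so the handle is on the stop. Easing back slowly.

Emit:
step_arm:
  increments:
    - {"slide":[0.003,0,0],"turn":[0,0,0],"grip":1}
    - {"slide":[0.004,0,0],"turn":[0,0,0],"grip":1}
    - {"slide":[0.005,0,0],"turn":[0,0,0],"grip":1}
    - {"slide":[0.005,0,0],"turn":[0,0,0],"grip":1}
    - {"slide":[0.005,0,0],"turn":[0,0,0],"grip":1}
    - {"slide":[0.005,0,0],"turn":[0,0,0],"grip":1}
    - {"slide":[0.005,0,0],"turn":[0,0,0],"grip":1}
    - {"slide":[0.005,0,0],"turn":[0,0,0],"grip":1}
    - {"slide":[0.005,0,0],"turn":[0,0,0],"grip":1}
    - {"slide":[0.005,0,0],"turn":[0,0,0],"grip":1}
    - {"slide":[0.005,0,0],"turn":[0,0,0],"grip":1}
    - {"slide":[0.003,0,0],"turn":[0,0,0],"grip":1}

```text
clock: 7.72
eef_pos: [0.5556, 0.1667, 0.0732]
tool_rot: [1.0, 0.016, 0.005, -0.0]
ft_force: [9.5, 0.9, -4.1]
grip_width: 0.0138
```

Emit:
step_arm:
  increments:
    - {"slide":[0.003,0,0],"turn":[0,0,0],"grip":1}
    - {"slide":[0.002,0,0],"turn":[0,0,0],"grip":1}
    - {"slide":[0,0,0],"turn":[0,0,0],"grip":1}
    - {"slide":[0,0,0],"turn":[0,0,0],"grip":1}

```text
clock: 8.05
eef_pos: [0.5602, 0.1669, 0.0732]
tool_rot: [1.0, 0.016, 0.005, -0.0]
ft_force: [10.9, 0.8, -5.4]
grip_width: 0.0139
```

```bash
python3 -c "
from h import *
print(telemetry.get_obs()['eef_pos']);snap('wrist','w5')
a=cv2.imread('pics/w5.png')
cv2.imwrite('pics/w5c.png',cv2.resize(a[100:250,240:420],None,fx=4,fy=4,interpolation=cv2.INTER_CUBIC))"
```

```text
[0.56023671 0.16687715 0.07318651]
```

View pics/w5c.png

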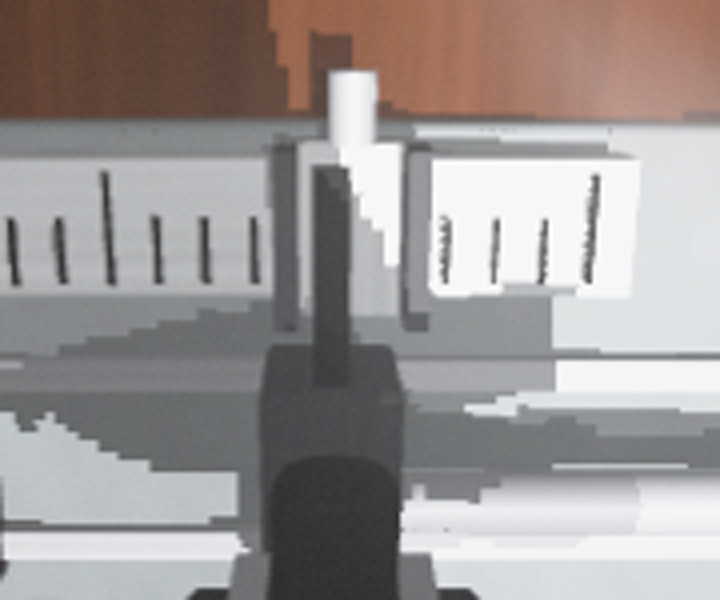

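The pointer (crop x≈331) is between the fins (287 and 416, middle 351), about 3.5 mm short of centre. I'll ease it that much further.

Emit:
step_arm:
  increments:
    - {"slide":[0.002,0,0],"turn":[0,0,0],"grip":1}
    - {"slide":[0.0015,0,0],"turn":[0,0,0],"grip":1}
    - {"slide":[0,0,0],"turn":[0,0,0],"grip":1}
    - {"slide":[0,0,0],"turn":[0,0,0],"grip":1}
    - {"slide":[0,0,0],"turn":[0,0,0],"grip":1}
    - {"slide":[0,0,0],"turn":[0,0,0],"grip":1}
    - {"slide":[0,0,0],"turn":[0,0,0],"grip":1}
    - {"slide":[0,0,0],"turn":[0,0,0],"grip":1}

```text
clock: 8.77
eef_pos: [0.5635, 0.167, 0.0732]
tool_rot: [1.0, 0.016, 0.005, -0.0]
ft_force: [11.4, 0.3, -5.0]
grip_width: 0.0143
```

```bash
python3 -c "
from h import *
print(telemetry.get_obs()['eef_pos']);snap('wrist','w6')
a=cv2.imread('pics/w6.png')
cv2.imwrite('pics/w6c.png',cv2.resize(a[100:250,240:420],None,fx=4,fy=4,interpolation=cv2.INTER_CUBIC))"
```

```text
[0.56345803 0.16697179 0.0732337 ]
```

View pics/w6c.png

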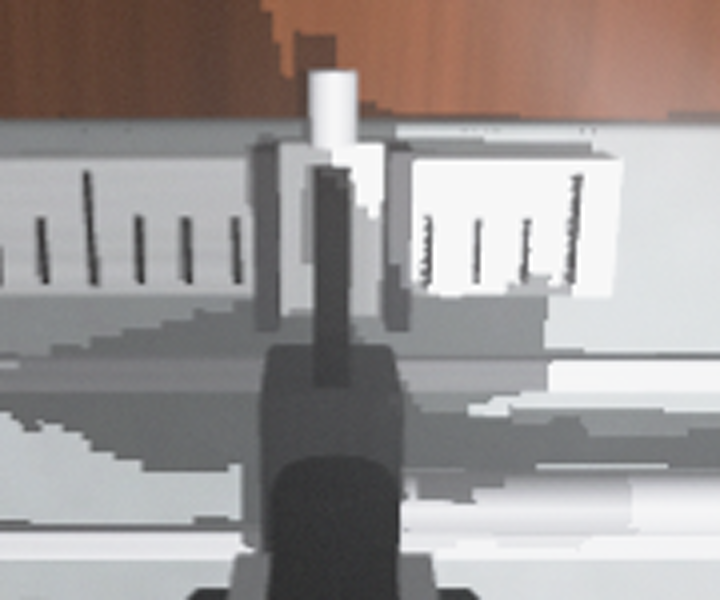

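The pointer (crop x≈332) is centred between the fins (265 and 398, middle 332), and the handle is held and still. Handing in.

```bash
python3 -c "
from h import *
bot.job_done();o=telemetry.get_obs();print(o['clock'],o['eef_pos'],o['ft_force'],o['grip_width'])"
```

```text
the job is handed in; nothing more can be done
the job is handed in; nothing more can be done
```

I pulled the T-handle out to its stop, eased it back slowly into the gate, and handed in with the gripper still holding it. The interface gives no verdict, so what follows is my own readings.

- **Drawn out:** at the stop the TCP had moved 100 mm and stalled while the pulling force rose from about 18 to 26 N. It held there for about 0.4 s.
- **Eased back:** the slowest-to-fastest commanded speed on the way back was about 20 to 60 mm/s, so the slide never ran near the 0.3 m/s limit.
- **In the gate:** the last picture shows the pointer at column 332, level with the midpoint of the fins (265 and 398), so within about 1 mm of centre. The wrist read about 11 N of spring force, and the fingers were still closed on the bar (14 mm opening).
- **Failures and gaps:**
  - One move call was refused for missing "turn" keys and resent; nothing moved.
  - The script's readout after handing in came back empty because the interface had closed.
  - I did not look again at the ball-knob unit and the other objects, but the arm's path stayed clear of them.

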